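# Sort brake-adjuster studs by thread pitch on the notched gauge

## Robot

A 6-joint arm with a two-finger parallel gripper is mounted at the origin on the work surface. World frame = base frame: x ahead of the robot, y to its left, z up, the work surface at z = 0. Lengths are in m, angles in rad, forces in N, time in s.
With the tool pointing down it reaches from about 0.25 to 0.775 m from the base axis. Payload 4 kg.
Tool frame: the origin (TCP) lies on the centre line of the jaws, within the pads' length; the fingertips stand r.nose_length ahead of it and the grasp point (between the pads) lies 2 mm behind it (r.nose_length is the distance from the TCP to the fingertips, in m); z points along the fingers, y is the line along which they close (so a half turn about z gives the same grasp; the last joint's range is limited). The gripper opens to 94 mm and grips with 3 to 60 N. Pads are 16 mm wide; open, the fingers measure 119 mm over their backs; the gripper's body (75 mm by 177 mm) begins 78 mm behind the grasp point.
Start: joints at [0.997, 0.087, 1.371, -0, 1.684, -0.103], TCP at [0.249, 0.49, 0.223] pointing down, gripper open.
Joint ranges: [-3.1, 3.1], [-0.76, 2.03], [0.27, 2.55], [-1.08, 4.22], [0.17, 2.65], [-2.57, 2.57]. Speed limits (rad/s): [2.79, 2.79, 3.14, 3.14, 3.14, 3.14].

## Interface

Orientations are given as a unit quaternion [x, y, z, w].
In Python, from station import status, optics, r gives the robot as it stands. The module is installed in compiled form; this text tells all that it offers.
- The arm moves only by the shell command python3 -m inch 'ROWS' [FORCE]. ROWS is JSON, a list of rows, each an object of numbers: "hand": the opening in per cent of the stroke, from 0 (shut) to 100 (fully open); "tx", "ty", "tz": the shift along the tool's x, y, z in m; "wx", "wy", "wz": the turn, a rotation vector about the tool's x, y, z in rad. In form: [{"hand": .., "tx": .., "ty": .., "tz": .., "wx": .., "wy": .., "wz": ..}, ...]. A call has 1 to 20 rows; each row is the pose to reach, as a shift and turn from the pose commanded when the call began, along the tool's axes at that moment; what a row does not reach only later rows make up. A row lasts 1/8 s, in which the tool goes at most 62.5 mm and 10.7 degrees, less where a joint would pass 70% of its speed; a pose out of reach is approached as far as the arm can. A call with a gripper value outside its range is refused whole. The fingers move at their own pace and stop on an object; FORCE is the grip in N (left out, the last holds). Time passes only in rows, so rows that repeat a pose let the fingers close. It gives the time, the measured TCP pose, the force, the opening and the grip force at its end, in the units of the state.
- status.state(): the state, without advancing time (a new reading comes with each control period).
- optics.grab_frame(name): name is "side" or "top" or "wrist"; returns a dict with "pixels" (384x512x3 uint8, blue, green, red), "fovy" (degrees; the focal length in pixels is half the picture's height over the tangent of half this angle, whatever the lens; pixels are square), "cx", "cy" (the principal point, pixels), "rvec" (rotation vector, rad) and "tvec" (3), from world to camera coordinates, as OpenCV has them. Camera axes: x right, y down, z forward; pixel columns grow to the right and rows downward; lengths in m; the calibration is good to about 2 mm. A picture is of the moment at which its call begins. There is no depth.
- r.finish_job(): hands the job in; it is judged then, once.
The state is a dict: "time_s": time; "joint_pos": joint angles; "joint_velocities": joint speeds; "tau": joint torques, N m; "tool_pos": TCP position; "tool_rot": TCP orientation; "ft_force": force on the tool from outside, world axes, zero at the start; "wrist_torque": the same for the moment, N m; "finger_gap": finger opening in m; "gripper_force": force on a finger pad.
Only numpy, scipy, OpenCV 4.12 (cv2) and the standard library are available. Lean on these libraries where they do the work, as an engineer would, in place of code of your own. Each camera call takes 0.05 s, during which the arm holds its last target. There are 200 camera calls.

## Task

Three threaded studs lie mixed up in the wooden rack. Sort them by thread pitch: lay each one in the sloping blue gauge plate whose brass teeth match its thread, roughly centred, so that it sinks fully home with the teeth between its threads, and let go of it. Lay them down rather than drop them, and leave the wrench, socket and oil bottle where they are.

Things in the scene. Friction and masses are not known exactly. Their poses are not given: they have to be found in the camera images.
- rack: Fixed wooden rack, 150 x 225 mm: three plain V cradles side by side, 80 mm apart, holding the studs level, stud axis 44 mm above the bench. Origin: centre of its underside; x along the studs, y across the cradles. A cradle supports its stud only 54 to 74 mm from the middle; between, 36 mm below the stud axis is free for fingertips.
- stud_fine: Loose steel stud, 144 mm long, about 0.35 kg, alike both ways round: dark shank 20 mm thick with bright thread ridges of 28 mm diameter at 9 mm pitch (5 at each end, 30 to 66 mm from the middle; 1.5 mm wide at the crest, 4 at the root). Grip it at its bare middle, 50 mm long. Starts in any one of the rack's cradles. Origin: its middle, on its axis; x along the stud.
- stud_fine_end1 (a point): Point on the axis of the fine stud, +60 mm along its x from the middle.
- stud_fine_end2 (a point): Point on the axis of the fine stud, -60 mm along its x from the middle.
- stud_medium: Loose steel stud, 144 mm long, about 0.35 kg, alike both ways round: dark shank 20 mm thick with bright thread ridges of 28 mm diameter at 12.5 mm pitch (4 at each end, 28 to 65.5 mm from the middle; 2.3 mm wide at the crest, 5.7 at the root). Grip it at its bare middle, 50 mm long. Starts in any one of the rack's cradles. Origin: its middle, on its axis; x along the stud.
- stud_medium_end1 (a point): Point on the axis of the medium stud, +60 mm along its x from the middle.
- stud_medium_end2 (a point): Point on the axis of the medium stud, -60 mm along its x from the middle.
- stud_coarse: Loose steel stud, 144 mm long, about 0.35 kg, alike both ways round: dark shank 20 mm thick with bright thread ridges of 28 mm diameter at 16 mm pitch (3 at each end, 34 to 66 mm from the middle; 3.2 mm wide at the crest, 7.5 at the root). Grip it at its bare middle, 50 mm long. Starts in any one of the rack's cradles. Origin: its middle, on its axis; x along the stud.
- stud_coarse_end1 (a point): Point on the axis of the coarse stud, +60 mm along its x from the middle.
- stud_coarse_end2 (a point): Point on the axis of the coarse stud, -60 mm along its x from the middle.
- gauge_fine: Blue gauge 150 x 52 mm, sloping 25 deg, low end to the robot, in any lane. V groove up it (blocks 25 to 74 mm from middle, open between, 32 mm deep) with brass teeth 2 mm thick, pitch 9 mm. Origin: middle of a centred, seated matching stud, 88 mm above the bench; x up the groove, z square out. Play along x 1.5 mm; wrong pitch, or crests on teeth, rides 5 mm high (slide it to drop in).
- gauge_medium: Blue gauge 150 x 52 mm, sloping 25 deg, low end to the robot, in any lane. V groove up it (blocks 25 to 74 mm from middle, open between, 32 mm deep) with brass teeth 3.8 mm thick, pitch 12.5 mm. Origin: middle of a centred, seated matching stud, 88 mm above the bench; x up the groove, z square out. Play along x 1.5 mm; wrong pitch, or crests on teeth, rides 5 mm high (slide it to drop in).
- gauge_coarse: Blue gauge 150 x 52 mm, sloping 25 deg, low end to the robot, in any lane. V groove up it (blocks 25 to 74 mm from middle, open between, 32 mm deep) with brass teeth 5.5 mm thick, pitch 16 mm. Origin: middle of a centred, seated matching stud, 88 mm above the bench; x up the groove, z square out. Play along x 1.5 mm; wrong pitch, or crests on teeth, rides 5 mm high (slide it to drop in).
- stand: Grey fixed stand, base 170 x 260 mm, carrying the gauge plates in three lanes 80 mm apart. Origin: centre of its underside, below the middle gauge's origin; x up-slope, away from the robot. A white lamp tube 16 mm thick crosses all lanes at x = 30 mm, 218 mm above the bench, on posts at y = +-122 mm: no room for a gripper straight above; come from the robot's side, tool square to the slope.
- wrench: Steel wrench, 170 mm, lying loose on the bench beyond the rack; to be left alone. Origin under its middle.
- socket: Steel socket, 34 mm wide, 45 mm tall, standing loose on the bench; to be left alone. Origin: centre of its underside.
- oil: Yellow oil bottle with red cap, 48 mm wide, 110 mm tall, standing loose beyond the stand; to be left alone. Origin: centre of its underside.

How it is judged:
By the outcome, as a careful person would: the job done as asked, in the order asked, and still so for the second after the job is handed in, with the robot touching nothing.
It also fails if it takes over 72 s, if anything falls off the work surface, if the arm or the gripper's body presses on something with over 40 N, if the wrist force passes 120 N, or if a joint passes its speed limit or range.

## Working session

There is one attempt and no reset: what is moved stays moved. The work goes in short steps, Python scripts to look and compute and a shell command to move; the robot and the scene stay as the last step left them, time stands still between calls to the robot, and variables do not carry over. Pictures are saved under pics/ and viewed, at most 10 in all, crops included, and the job is handed in when it is done.

```bash
mkdir -p pics; python3 - <<'E'
from station import status, optics, r
import cv2,numpy as np
s=status.state();print({k:np.round(v,4) for k,v in s.items()},r.nose_length)
for n in("top","side","wrist"):
    f=optics.grab_frame(n);cv2.imwrite(f"pics/{n}0.png",f["pixels"]);np.savez(f"pics/{n}0.npz",**f)
    R=cv2.Rodrigues(np.array(f["rvec"]))[0];print(n,f["fovy"],f["cx"],f["cy"],-R.T@np.array(f["tvec"]),R[2])
E
```

```text
{'time_s': np.float64(0.0), 'joint_pos': array([ 0.9969,  0.088 ,  1.3723, -0.    ,  1.6836, -0.1031]), 'joint_velocities': array([ 0.0004,  0.0004, -0.0014,  0.0013, -0.0016, -0.0001]), 'tau': array([ 8.00000e-04, -3.40181e+01, -3.02433e+01,  7.20000e-02,
        3.31000e-02, -2.00000e-04]), 'tool_pos': array([0.2492, 0.4897, 0.2213]), 'tool_rot': array([ 2.332e-01,  9.724e-01, -1.000e-03, -4.000e-04]), 'ft_force': array([ 0.948 ,  0.0429, -0.1898]), 'wrist_torque': array([ 0.0122, -0.0073, -0.0184]), 'gripper_force': np.float64(0.0), 'finger_gap': np.float64(0.094)} 0.017
top 54.769072621923094 247.64636328216562 192.65653736567933 [ 0.42778208 -0.01548451  0.8756044 ] [ 0.17722854  0.04175822 -0.98328343]
side 50.89471520149769 256.4700671966066 190.98319668941193 [0.47220415 0.78706816 0.68256764] [ 0.12069644 -0.79165655 -0.59892594]
wrist 65.30730506284222 252.2341258976554 191.88863562918104 [0.18376992 0.5233848  0.38246063] [ 0.22852421 -0.11898733 -0.96623946]
```

View pics/top0.png

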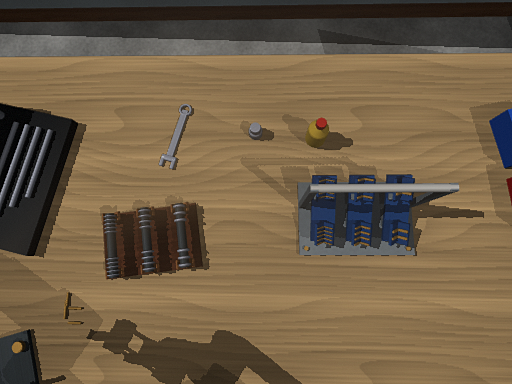

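View pics/side0.png

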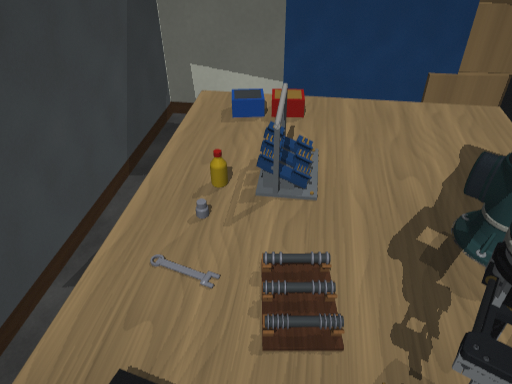

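```bash
cat > h.py <<'E'
import numpy as np,cv2
def ray(f,u,v):
    F=192/np.tan(np.radians(float(f["fovy"]))/2)
    R=cv2.Rodrigues(np.array(f["rvec"],float))[0];c=-R.T@np.array(f["tvec"],float).ravel()
    return c,R.T@np.array([(u-f["cx"])/F,(v-f["cy"])/F,1.])
def onz(f,u,v,z):
    c,d=ray(f,u,v);return c+d*(z-c[2])/d[2]
def proj(f,P):
    F=192/np.tan(np.radians(float(f["fovy"]))/2)
    K=np.array([[F,0,f["cx"]],[0,F,f["cy"]],[0,0,1.]])
    return cv2.projectPoints(np.atleast_2d(P).astype(float),np.array(f["rvec"],float),np.array(f["tvec"],float),K,None)[0][:,0]
E
python3 - <<'E'
import cv2,numpy as np
t=cv2.imread('pics/top0.png')
a=cv2.resize(t[195:285,95:215],None,fx=5,fy=5,interpolation=cv2.INTER_CUBIC)
b=cv2.resize(t[165:265,290:465],None,fx=4.5,fy=4.5,interpolation=cv2.INTER_CUBIC)
cv2.imwrite('pics/ca.png',a);cv2.imwrite('pics/cb.png',b)
from h import *
f=np.load('pics/top0.npz')
for n,u,v,z in[('L1',111,214,.058),('L2',112,277,.058),('M1',145,208,.058),('M2',150,273,.058),('R1',179,205,.058),('R2',186,268,.058),('base bl',300,255,.0),('base br',414,255,0),('tubeL',312,188,.218),('tubeR',458,187.5,.218)]: print(n,onz(f,u,v,z).round(3))
E
```

```text
L1 [0.524 0.327 0.058]
L2 [0.385 0.313 0.058]
M1 [0.538 0.25  0.058]
M2 [0.395 0.23  0.058]
R1 [0.546 0.173 0.058]
R2 [0.407 0.151 0.058]
base bl [ 0.44  -0.102  0.   ]
base br [ 0.444 -0.362  0.   ]
tubeL [ 0.556 -0.103  0.218]
tubeR [ 0.559 -0.36   0.218]
```

View pics/ca.png

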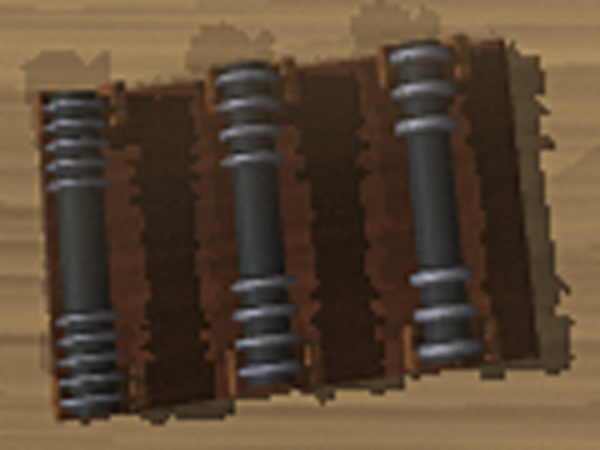

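View pics/cb.png

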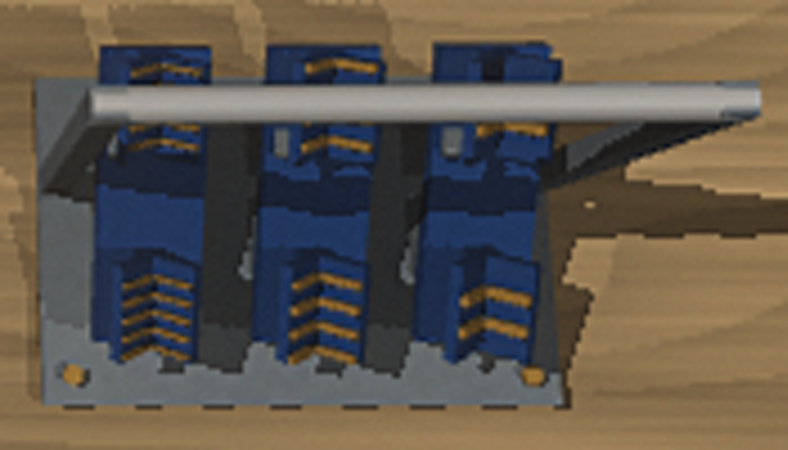

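```bash
cat >> h.py <<'E'
from scipy.spatial.transform import Rotation as Ro
def tgt(yaw,slope=0):
    "tool: x back towards robot along the stud, z into the stud; yaw, slope of stud in deg"
    c=Ro.from_euler('ZY',[yaw,-slope],degrees=True).as_matrix()
    return np.c_[-c[:,0],c[:,1],-c[:,2]]
def delta(p,yaw,slope=0):
    from station import status
    s=status.state();A=Ro.from_quat(s["tool_rot"]).as_matrix();B=tgt(yaw,slope)
    t=A.T@(np.array(p)-s["tool_pos"]);w=Ro.from_matrix(A.T@B).as_rotvec()
    print('t',t.round(4),'w',w.round(4),'rows>=',round(max(np.linalg.norm(t)/.0625,np.degrees(np.linalg.norm(w))/10.7),1),'t=',round(float(s["time_s"]),2),'F',np.round(s["ft_force"],1))
E
python3 -c "
from h import *
delta([.41,.24,.26],7.8)"
```

```text
t [-0.2566 -0.1498 -0.0382] w [-0.0015 -0.0007 -0.6069] rows>= 4.8 t= 0.15 F [ 0.2  0.1 -0. ]
```

```bash
python3 -m inch '[{"hand":60,"tx":-0.06,"ty":-0.03,"tz":-0.038,"wz":-0.12},{"hand":60,"tx":-0.257,"ty":-0.15,"tz":-0.038,"wz":-0.607},{"hand":60,"tx":-0.257,"ty":-0.15,"tz":-0.038,"wz":-0.607},{"hand":60,"tx":-0.257,"ty":-0.15,"tz":-0.038,"wz":-0.607},{"hand":60,"tx":-0.257,"ty":-0.15,"tz":-0.038,"wz":-0.607},{"hand":60,"tx":-0.257,"ty":-0.15,"tz":-0.038,"wz":-0.607},{"hand":60,"tx":-0.257,"ty":-0.15,"tz":-0.038,"wz":-0.607},{"hand":60,"tx":-0.257,"ty":-0.15,"tz":-0.038,"wz":-0.607}]' 30
python3 - <<'E'
from station import optics
import cv2,numpy as np
f=optics.grab_frame("wrist");cv2.imwrite("pics/w1.png",f["pixels"]);np.savez("pics/w1.npz",**f)
E
```

```text
invalid input
```

View pics/w1.png

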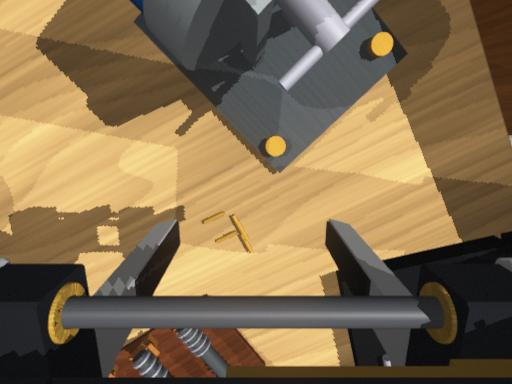

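```bash
python3 -c "
from h import *
delta([.52,.24,.26],7.8)"
```

```text
t [-0.3546 -0.1    -0.0381] w [-1.20e-03 -5.00e-04 -6.07e-01] rows>= 5.9 t= 0.2 F [0.  0.4 0.9]
```

```bash
python3 -m inch '[{"hand":60,"tx":-0.06,"ty":-0.02,"tz":-0.038,"wx":0,"wy":0,"wz":-0.12},{"hand":60,"tx":-0.355,"ty":-0.1,"tz":-0.038,"wx":0,"wy":0,"wz":-0.607},{"hand":60,"tx":-0.355,"ty":-0.1,"tz":-0.038,"wx":0,"wy":0,"wz":-0.607},{"hand":60,"tx":-0.355,"ty":-0.1,"tz":-0.038,"wx":0,"wy":0,"wz":-0.607},{"hand":60,"tx":-0.355,"ty":-0.1,"tz":-0.038,"wx":0,"wy":0,"wz":-0.607},{"hand":60,"tx":-0.355,"ty":-0.1,"tz":-0.038,"wx":0,"wy":0,"wz":-0.607},{"hand":60,"tx":-0.355,"ty":-0.1,"tz":-0.038,"wx":0,"wy":0,"wz":-0.607},{"hand":60,"tx":-0.355,"ty":-0.1,"tz":-0.038,"wx":0,"wy":0,"wz":-0.607},{"hand":60,"tx":-0.355,"ty":-0.1,"tz":-0.038,"wx":0,"wy":0,"wz":-0.607}]' 30
python3 - <<'E'
from station import optics
import cv2,numpy as np
from h import *
f=optics.grab_frame("wrist");cv2.imwrite("pics/w1.png",f["pixels"]);np.savez("pics/w1.npz",**f)
print(proj(f,[[.4545,.32,.044],[.4665,.24,.044],[.4765,.162,.044]]))
E
```

```text
time_s: 1.32
tool_pos: [0.5195, 0.2412, 0.2605]
tool_rot: [-0.069, 0.998, 0.0, -0.0]
ft_force: [0.5, -0.5, 0.6]
finger_gap: 0.0564
gripper_force: 0.0
[[323.18790876 129.08117108]
 [257.71296197 129.8369455 ]
 [194.05924166 129.18399198]]
```

View pics/w1.png

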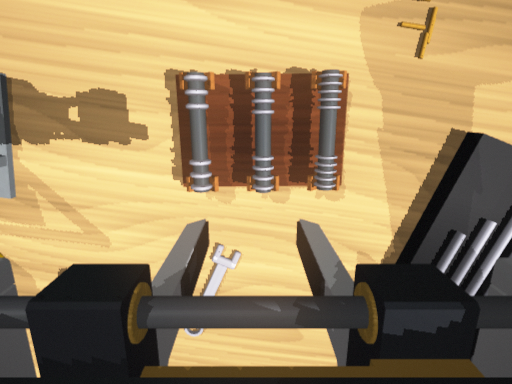

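```bash
cat > rackm.py <<'E'
from h import *
from scipy.signal import find_peaks
from scipy.ndimage import map_coordinates
def measure(f,guess,zs=.044):
    im=f["pixels"];hsv=cv2.cvtColor(im,cv2.COLOR_BGR2HSV);g=cv2.cvtColor(im,cv2.COLOR_BGR2GRAY).astype(float)
    m=hsv[...,1]<70
    for n,p in guess.items():
        u0,v0=proj(f,[*p,zs])[0]+[5,1]
        pts=[]
        for v in range(int(v0)-14,int(v0)+15):
            us=np.arange(int(u0)-16,int(u0)+17);k=m[v,us]
            if k.sum()>5: pts.append(onz(f,us[k].mean(),v,zs)[:2])
        pts=np.array(pts);b,a=np.polyfit(pts[:,0],pts[:,1],1)
        xs=np.arange(p[0]-.085,p[0]+.085,.0005)
        P=np.c_[xs,a+b*xs,np.full(len(xs),zs+.014)];uv=proj(f,P)
        pr=sum(map_coordinates(g,[uv[:,1],uv[:,0]+d],order=1) for d in(-3,-2,-1,0,1,2,3))/7
        pk,_=find_peaks(pr,prominence=6)
        s=xs[pk]*np.hypot(1,b)
        print(n,'yaw %.2f'%np.degrees(np.arctan(b)),'res %.4f'%np.std(pts[:,1]-a-b*pts[:,0]),'y at x=%.3f: %.4f'%(p[0],a+b*p[0]),'peaks x',xs[pk].round(4),'heights',pr[pk].round(0))
E
python3 - <<'E'
from rackm import *
measure(np.load("pics/w1.npz"),dict(fine=(.4545,.32),medium=(.4665,.24),coarse=(.4765,.162)))
E
```

```text
fine yaw 8.26 res 0.0003 y at x=0.455: 0.3252 peaks x [0.385  0.3925 0.401  0.41   0.4155 0.419  0.4245 0.428  0.487  0.496
 0.5045 0.509  0.5135 0.522 ] heights [213. 216. 213. 211. 116. 212. 116. 217. 203. 201. 220. 119. 214. 220.]
medium yaw 8.81 res 0.0003 y at x=0.467: 0.2462 peaks x [0.4    0.4075 0.4195 0.4315 0.4435 0.499  0.5115 0.524  0.5355] heights [219. 218. 222. 214. 214. 219. 222. 225. 221.]
coarse yaw 8.72 res 0.0002 y at x=0.476: 0.1670 peaks x [0.406  0.4175 0.4335 0.4485 0.5155 0.531  0.5465 0.5545] heights [218. 227. 228. 224. 224. 226. 225. 230.]
```

```bash
python3 -c "
from h import *
delta([.56,-.232,.32],.8)"
```

```text
t [ 0.0252 -0.4745 -0.0596] w [ 7.000e-04 -1.000e-04  1.246e-01] rows>= 7.7 t= 1.38 F [ 0.2  0.6 -0.2]
```

```bash
python3 -m inch '[{"hand":60,"tx":0.025,"ty":-0.475,"tz":-0.06,"wx":0,"wy":0,"wz":0.125},{"hand":60,"tx":0.025,"ty":-0.475,"tz":-0.06,"wx":0,"wy":0,"wz":0.125},{"hand":60,"tx":0.025,"ty":-0.475,"tz":-0.06,"wx":0,"wy":0,"wz":0.125},{"hand":60,"tx":0.025,"ty":-0.475,"tz":-0.06,"wx":0,"wy":0,"wz":0.125},{"hand":60,"tx":0.025,"ty":-0.475,"tz":-0.06,"wx":0,"wy":0,"wz":0.125},{"hand":60,"tx":0.025,"ty":-0.475,"tz":-0.06,"wx":0,"wy":0,"wz":0.125},{"hand":60,"tx":0.025,"ty":-0.475,"tz":-0.06,"wx":0,"wy":0,"wz":0.125},{"hand":60,"tx":0.025,"ty":-0.475,"tz":-0.06,"wx":0,"wy":0,"wz":0.125},{"hand":60,"tx":0.025,"ty":-0.475,"tz":-0.06,"wx":0,"wy":0,"wz":0.125},{"hand":60,"tx":0.025,"ty":-0.475,"tz":-0.06,"wx":0,"wy":0,"wz":0.125},{"hand":60,"tx":0.025,"ty":-0.475,"tz":-0.06,"wx":0,"wy":0,"wz":0.125}]'
python3 - <<'E'
from station import optics
import cv2,numpy as np
from h import *
f=optics.grab_frame("wrist");np.savez("pics/w2.npz",**f)
x0,y0,k=90,0,2.2
cv2.imwrite("pics/w2.png",cv2.resize(f["pixels"][0:260,80:440],None,fx=2.2,fy=2.2,interpolation=cv2.INTER_CUBIC))
print(proj(f,[[.527,-.152,.088],[.527,-.232,.088],[.527,-.312,.088]]))
E
```

```text
time_s: 2.75
tool_pos: [0.5605, -0.2319, 0.3208]
tool_rot: [-0.007, 1.0, 0.0, 0.0]
ft_force: [-0.5, 0.7, 0.2]
finger_gap: 0.0563
gripper_force: 0.0
[[314.29396022 144.76198742]
 [253.02994715 143.92014021]
 [191.67509479 143.07704474]]
```

View pics/w2.png

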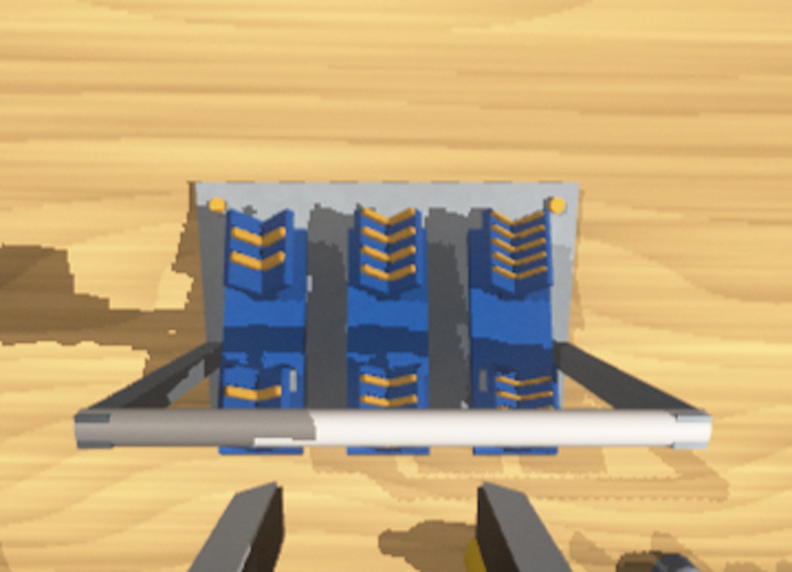

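```bash
python3 - <<'E'
from h import *
f=np.load("pics/w2.npz");im=f["pixels"];hsv=cv2.cvtColor(im,cv2.COLOR_BGR2HSV)
blue=cv2.inRange(hsv,(100,90,20),(125,255,255))
brass=cv2.inRange(hsv,(8,110,90),(28,255,255))
O=np.array([.527,-.232,.088]);C=Ro.from_euler('ZY',[.8,-25],degrees=True).as_matrix();Z=Ro.from_euler('Z',.8,degrees=True).as_matrix()
def onplane(u,v,d):
    c,r=ray(f,u,v);n=C[:,2];p=c+r*((O-d*n-c)@n)/(r@n);return C.T@(p-O)
for nm,u0,y in(('fine',314,.08),('medium',253,0),('coarse',191,-.08)):
    sub=np.zeros_like(brass);sub[94:192,u0-28:u0+22]=brass[94:192,u0-28:u0+22]
    # blue plate edges at the open middle (floor ~32 mm below axis)
    for row in(136,140): 
        k=np.flatnonzero(blue[row,u0-35:u0+30])+u0-35;print(nm,'blue row',row,k.min(),k.max(),'y edges',[(onplane(a,row,.032)[1]).round(4) for a in(k.min()-.0,k.max()+.0)])
    n,l,st,ce=cv2.connectedComponentsWithStats(sub,connectivity=4)
    for i in range(1,n):
        if st[i,4]<12: continue
        v,u=np.nonzero(l==i);uc=(u.min()+u.max())/2
        # apex: brass rows at the mid columns, intensity-free mean
        k=abs(u-uc)<=2;va=v[k].mean()
        print(nm,st[i].tolist(),'uc %.1f va %.2f'%(uc,va),'s %.4f y %.4f'%tuple(onplane(uc,va,.0145)[:2]-[0,y]))
E
```

```text
fine blue row 136 293 329 y edges [np.float64(0.057), np.float64(0.1082)]
fine blue row 140 293 330 y edges [np.float64(0.0568), np.float64(0.1094)]
fine [329, 94, 7, 3, 16] uc 332.0 va 94.85 s -0.0766 y 0.0304
fine [304, 96, 23, 6, 46] uc 315.0 va 100.38 s -0.0684 y 0.0064
fine [304, 102, 23, 6, 50] uc 315.0 va 106.33 s -0.0595 y 0.0060
fine [304, 108, 24, 6, 48] uc 315.5 va 112.38 s -0.0506 y 0.0064
fine [304, 115, 24, 5, 47] uc 315.5 va 118.67 s -0.0413 y 0.0061
fine [304, 121, 24, 5, 47] uc 315.5 va 124.80 s -0.0324 y 0.0057
fine [306, 171, 24, 4, 38] uc 317.5 va 173.80 s 0.0366 y 0.0058
fine [306, 178, 25, 4, 43] uc 318.0 va 180.38 s 0.0455 y 0.0061
medium blue row 136 218 274 y edges [np.float64(-0.0498), np.float64(0.0299)]
medium blue row 140 218 274 y edges [np.float64(-0.0496), np.float64(0.0299)]
medium [245, 95, 23, 7, 79] uc 256.0 va 99.88 s -0.0691 y 0.0042
medium [245, 103, 24, 7, 76] uc 256.5 va 108.09 s -0.0569 y 0.0049
medium [244, 112, 25, 7, 76] uc 256.0 va 116.88 s -0.0440 y 0.0042
medium [244, 120, 25, 7, 80] uc 256.0 va 125.00 s -0.0321 y 0.0041
medium [244, 170, 25, 6, 72] uc 256.0 va 173.75 s 0.0365 y 0.0040
medium [244, 180, 25, 5, 72] uc 256.0 va 183.00 s 0.0490 y 0.0039
coarse blue row 136 182 218 y edges [np.float64(-0.101), np.float64(-0.0498)]
coarse blue row 140 182 218 y edges [np.float64(-0.1007), np.float64(-0.0496)]
coarse [163, 94, 10, 67, 517] uc 167.5 va 126.53 s -0.0300 y -0.0371
coarse [175, 94, 7, 3, 15] uc 178.0 va 94.75 s -0.0769 y -0.0247
coarse [185, 103, 25, 9, 108] uc 197.0 va 108.70 s -0.0560 y 0.0025
coarse [185, 114, 24, 9, 106] uc 196.5 va 119.60 s -0.0400 y 0.0023
coarse [163, 172, 12, 13, 105] uc 168.5 va 179.97 s 0.0449 y -0.0321
coarse [182, 176, 26, 6, 108] uc 194.5 va 179.11 s 0.0437 y 0.0023
```

```bash
python3 -c "
from h import *
delta([.4573,.3256,.14],8.7)"
```

```text
t [0.0955 0.559  0.1809] w [ 1.00e-04  5.00e-04 -1.38e-01] rows>= 9.5 t= 2.8 F [ 0.5 -0.4 -0.3]
```

```bash
python3 -m inch '[{"hand":60,"tx":0.0955,"ty":0.559,"tz":0.181,"wx":0,"wy":0,"wz":-0.138},{"hand":60,"tx":0.0955,"ty":0.559,"tz":0.181,"wx":0,"wy":0,"wz":-0.138},{"hand":60,"tx":0.0955,"ty":0.559,"tz":0.181,"wx":0,"wy":0,"wz":-0.138},{"hand":60,"tx":0.0955,"ty":0.559,"tz":0.181,"wx":0,"wy":0,"wz":-0.138},{"hand":60,"tx":0.0955,"ty":0.559,"tz":0.181,"wx":0,"wy":0,"wz":-0.138},{"hand":60,"tx":0.0955,"ty":0.559,"tz":0.181,"wx":0,"wy":0,"wz":-0.138},{"hand":60,"tx":0.0955,"ty":0.559,"tz":0.181,"wx":0,"wy":0,"wz":-0.138},{"hand":60,"tx":0.0955,"ty":0.559,"tz":0.181,"wx":0,"wy":0,"wz":-0.138},{"hand":60,"tx":0.0955,"ty":0.559,"tz":0.181,"wx":0,"wy":0,"wz":-0.138},{"hand":60,"tx":0.0955,"ty":0.559,"tz":0.181,"wx":0,"wy":0,"wz":-0.138},{"hand":60,"tx":0.0955,"ty":0.559,"tz":0.181,"wx":0,"wy":0,"wz":-0.138},{"hand":60,"tx":0.0955,"ty":0.559,"tz":0.181,"wx":0,"wy":0,"wz":-0.138},{"hand":60,"tx":0.0955,"ty":0.559,"tz":0.181,"wx":0,"wy":0,"wz":-0.138}]'
python3 -c "
from h import *
delta([.4573,.3256,.042],8.7)"
```

```text
time_s: 4.42
tool_pos: [0.459, 0.3231, 0.1404]
tool_rot: [-0.074, 0.997, 0.0, 0.001]
ft_force: [-0.8, -0.1, -0.4]
finger_gap: 0.0565
gripper_force: 0.0
t [0.0015 0.0027 0.0984] w [ 0.0002  0.0016 -0.0039] rows>= 1.6 t= 4.42 F [-0.8 -0.1 -0.4]
```

```bash
python3 -m inch '[{"hand":60,"tx":0,"ty":0,"tz":0.03,"wx":0,"wy":0,"wz":0},{"hand":60,"tx":0,"ty":0,"tz":0.05,"wx":0,"wy":0,"wz":0},{"hand":60,"tx":0,"ty":0,"tz":0.05,"wx":0,"wy":0,"wz":0}]'
python3 -c "
from h import *
delta([.4573,.3256,.042],8.7)"
```

```text
time_s: 4.8
tool_pos: [0.4579, 0.3223, 0.0882]
tool_rot: [-0.074, 0.997, -0.001, -0.001]
ft_force: [0.3, 0.2, 0.8]
finger_gap: 0.0562
gripper_force: 0.0
t [-0.      0.0034  0.0462] w [-0.0012 -0.003  -0.0045] rows>= 0.7 t= 4.8 F [0.3 0.2 0.8]
```

```bash
python3 -m inch '[{"hand":60,"tx":0,"ty":0.003,"tz":0.025,"wx":0,"wy":0,"wz":0},{"hand":60,"tx":0,"ty":0.003,"tz":0.046,"wx":0,"wy":0,"wz":0},{"hand":60,"tx":0,"ty":0.003,"tz":0.046,"wx":0,"wy":0,"wz":0},{"hand":60,"tx":0,"ty":0.003,"tz":0.046,"wx":0,"wy":0,"wz":0}]'
python3 -c "
from h import *
delta([.4573,.3256,.042],8.7)"
python3 -m inch '[{"hand":10,"tx":0,"ty":0,"tz":0,"wx":0,"wy":0,"wz":0},{"hand":10,"tx":0,"ty":0,"tz":0,"wx":0,"wy":0,"wz":0},{"hand":10,"tx":0,"ty":0,"tz":0,"wx":0,"wy":0,"wz":0},{"hand":10,"tx":0,"ty":0,"tz":0,"wx":0,"wy":0,"wz":0}]' 35
```

```text
time_s: 5.3
tool_pos: [0.4592, 0.3271, 0.0454]
tool_rot: [-0.074, 0.997, 0.001, 0.001]
ft_force: [1.2, 0.4, 0.3]
finger_gap: 0.0566
gripper_force: 0.0
t [ 0.0021 -0.0012  0.0033] w [ 0.0011  0.0027 -0.0033] rows>= 0.1 t= 5.3 F [1.2 0.4 0.3]
time_s: 5.8
tool_pos: [0.4581, 0.3268, 0.0436]
tool_rot: [-0.075, 0.997, -0.0, 0.0]
ft_force: [1.4, -5.5, 1.1]
finger_gap: 0.0197
gripper_force: 3.0
```

```bash
python3 -m inch '[{"hand":10,"tx":0,"ty":0,"tz":-0.01,"wx":0,"wy":0,"wz":0},{"hand":10,"tx":0,"ty":0,"tz":-0.04,"wx":0,"wy":0,"wz":0},{"hand":10,"tx":0,"ty":0,"tz":-0.09,"wx":0,"wy":0,"wz":0},{"hand":10,"tx":0,"ty":0,"tz":-0.12,"wx":0,"wy":0,"wz":0},{"hand":10,"tx":0,"ty":0,"tz":-0.12,"wx":0,"wy":0,"wz":0}]'
python3 -c "
from h import *
delta([.41,-.148,.155],.8,25)"
```

```text
time_s: 6.42
tool_pos: [0.4593, 0.3277, 0.1664]
tool_rot: [-0.075, 0.997, 0.001, 0.003]
ft_force: [-0.1, 0.6, -5.0]
finger_gap: 0.0192
gripper_force: 35.0
t [ 0.1196 -0.4631  0.0097] w [ 0.0321 -0.4303  0.1326] rows>= 7.7 t= 6.42 F [-0.1  0.6 -5. ]
```

```bash
python3 -m inch '[{"hand":10,"tx":0.06,"ty":-0.04,"tz":0,"wx":0,"wy":0,"wz":0},{"hand":10,"tx":0.12,"ty":-0.463,"tz":0.01,"wx":0.032,"wy":-0.43,"wz":0.133},{"hand":10,"tx":0.12,"ty":-0.463,"tz":0.01,"wx":0.032,"wy":-0.43,"wz":0.133},{"hand":10,"tx":0.12,"ty":-0.463,"tz":0.01,"wx":0.032,"wy":-0.43,"wz":0.133},{"hand":10,"tx":0.12,"ty":-0.463,"tz":0.01,"wx":0.032,"wy":-0.43,"wz":0.133},{"hand":10,"tx":0.12,"ty":-0.463,"tz":0.01,"wx":0.032,"wy":-0.43,"wz":0.133},{"hand":10,"tx":0.12,"ty":-0.463,"tz":0.01,"wx":0.032,"wy":-0.43,"wz":0.133},{"hand":10,"tx":0.12,"ty":-0.463,"tz":0.01,"wx":0.032,"wy":-0.43,"wz":0.133},{"hand":10,"tx":0.12,"ty":-0.463,"tz":0.01,"wx":0.032,"wy":-0.43,"wz":0.133},{"hand":10,"tx":0.12,"ty":-0.463,"tz":0.01,"wx":0.032,"wy":-0.43,"wz":0.133},{"hand":10,"tx":0.12,"ty":-0.463,"tz":0.01,"wx":0.032,"wy":-0.43,"wz":0.133},{"hand":10,"tx":0.12,"ty":-0.463,"tz":0.01,"wx":0.032,"wy":-0.43,"wz":0.133}]'
cat >> h.py <<'E'
G=dict(fine=(.5274,-.148,.088),medium=(.5285,-.228,.088),coarse=(.5296,-.308,.088))
def dg(n,h,s=0):
    "delta to the pose holding stud n at height h (m) square above its gauge, s along the slope"
    T=tgt(.8,25);delta(np.array(G[n])-T[:,0]*s-T[:,2]*(h-.002),.8,25)
E
python3 -c "
from h import *
dg('fine',.04)"
```

```text
time_s: 7.92
tool_pos: [0.4083, -0.1469, 0.1531]
tool_rot: [-0.009, 0.977, 0.001, 0.214]
ft_force: [0.8, -0.7, -4.6]
finger_gap: 0.0194
gripper_force: 35.0
t [-0.0808 -0.003   0.0708] w [-0.0009 -0.0059  0.0039] rows>= 1.7 t= 7.92 F [ 0.8 -0.7 -4.6]
```

```bash
python3 -m inch '[{"hand":10,"tx":-0.04,"ty":-0.002,"tz":0.02,"wx":0,"wy":-0.006,"wz":0.004},{"hand":10,"tx":-0.081,"ty":-0.002,"tz":0.06,"wx":0,"wy":-0.006,"wz":0.004},{"hand":10,"tx":-0.081,"ty":-0.002,"tz":0.071,"wx":0,"wy":-0.006,"wz":0.004},{"hand":10,"tx":-0.081,"ty":-0.002,"tz":0.071,"wx":0,"wy":-0.006,"wz":0.004},{"hand":10,"tx":-0.081,"ty":-0.002,"tz":0.071,"wx":0,"wy":-0.006,"wz":0.004}]'
python3 - <<'E'
from h import *
dg('fine',0)
from station import optics
f=optics.grab_frame("wrist");np.savez("pics/w3.npz",**f)
cv2.imwrite("pics/w3.png",cv2.resize(f["pixels"][60:324,80:440],None,fx=2.2,fy=2.2,interpolation=cv2.INTER_CUBIC))
E
```

```text
time_s: 8.55
tool_pos: [0.5112, -0.1491, 0.1235]
tool_rot: [-0.005, 0.976, 0.0, 0.217]
ft_force: [0.1, -0.5, -3.7]
finger_gap: 0.0191
gripper_force: 35.0
t [0.0004 0.001  0.0411] w [-0.003   0.0015 -0.0025] rows>= 0.7 t= 8.55 F [ 0.1 -0.5 -3.7]
```

View pics/w3.png

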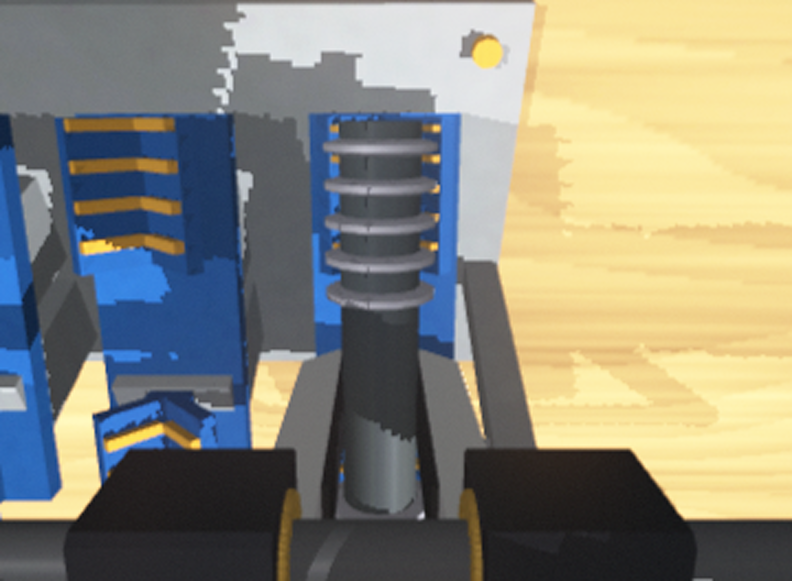

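```bash
python3 -m inch '[{"hand":10,"tx":0,"ty":0.003,"tz":0.015,"wx":0,"wy":0,"wz":0},{"hand":10,"tx":0,"ty":0.003,"tz":0.028,"wx":0,"wy":0,"wz":0},{"hand":10,"tx":0,"ty":0.003,"tz":0.034,"wx":0,"wy":0,"wz":0},{"hand":10,"tx":0,"ty":0.003,"tz":0.037,"wx":0,"wy":0,"wz":0},{"hand":10,"tx":0,"ty":0.003,"tz":0.037,"wx":0,"wy":0,"wz":0}]'
python3 - <<'E'
from h import *
dg('fine',0)
E
```

```text
time_s: 9.22
tool_pos: [0.5271, -0.1464, 0.0891]
tool_rot: [-0.005, 0.976, 0.001, 0.217]
ft_force: [0.8, -0.3, -4.5]
finger_gap: 0.0191
gripper_force: 35.0
t [ 0.0002 -0.0016  0.0031] w [-0.0026  0.0002 -0.0033] rows>= 0.1 t= 9.22 F [ 0.8 -0.3 -4.5]
```

```bash
python3 -m inch '[{"hand":10,"tx":0,"ty":0,"tz":0.0015,"wx":0,"wy":0,"wz":0},{"hand":10,"tx":0,"ty":0,"tz":0.003,"wx":0,"wy":0,"wz":0},{"hand":10,"tx":0,"ty":0,"tz":0.003,"wx":0,"wy":0,"wz":0}]'
python3 - <<'E'
from h import *
dg('fine',0)
E
```

```text
time_s: 9.6
tool_pos: [0.5285, -0.147, 0.0879]
tool_rot: [-0.005, 0.976, -0.0, 0.217]
ft_force: [-5.8, -1.6, 1.8]
finger_gap: 0.0195
gripper_force: 35.0
t [ 0.0009 -0.0009  0.0014] w [-0.0043  0.0014 -0.0024] rows>= 0.0 t= 9.6 F [-5.8 -1.6  1.8]
```

```bash
python3 -m inch '[{"hand":10,"tx":0.0007,"ty":0,"tz":0.001,"wx":0,"wy":0,"wz":0},{"hand":10,"tx":0.0007,"ty":0,"tz":0.0018,"wx":0,"wy":0,"wz":0},{"hand":10,"tx":0.0007,"ty":0,"tz":0.0018,"wx":0,"wy":0,"wz":0}]'
python3 - <<'E'
from h import *
dg('fine',0)
E
```

```text
time_s: 9.98
tool_pos: [0.5287, -0.1472, 0.0876]
tool_rot: [-0.005, 0.976, -0.001, 0.218]
ft_force: [-12.5, 0.4, 8.9]
finger_gap: 0.0192
gripper_force: 35.0
t [ 0.001  -0.0008  0.0011] w [-0.0046  0.0023 -0.0017] rows>= 0.0 t= 9.97 F [-12.5   0.4   8.9]
```

```bash
python3 -m inch '[{"hand":10,"tx":0.001,"ty":0,"tz":0,"wx":0,"wy":0,"wz":0},{"hand":45,"tx":0.001,"ty":0,"tz":0,"wx":0,"wy":0,"wz":0},{"hand":45,"tx":0.001,"ty":0,"tz":0,"wx":0,"wy":0,"wz":0},{"hand":45,"tx":0.001,"ty":0,"tz":0,"wx":0,"wy":0,"wz":0},{"hand":45,"tx":0.001,"ty":0,"tz":-0.02,"wx":0,"wy":0,"wz":0},{"hand":45,"tx":0.001,"ty":0,"tz":-0.05,"wx":0,"wy":0,"wz":0},{"hand":45,"tx":0.04,"ty":0,"tz":-0.09,"wx":0,"wy":0,"wz":0},{"hand":45,"tx":0.05,"ty":0,"tz":-0.10,"wx":0,"wy":0,"wz":0},{"hand":45,"tx":0.05,"ty":0,"tz":-0.10,"wx":0,"wy":0,"wz":0}]'
python3 - <<'E'
from h import *
from station import optics
for n in("side","wrist"):
    f=optics.grab_frame(n);np.savez(f"pics/{n}4.npz",**f)
    if n=="side": a=cv2.resize(f["pixels"][110:200,245:330],None,fx=4.5,fy=4.5,interpolation=cv2.INTER_CUBIC)
    else: b=cv2.resize(f["pixels"][20:223,100:400],None,fx=2,fy=2,interpolation=cv2.INTER_CUBIC)[:405,100:510]
cv2.imwrite("pics/v4.png",np.hstack([a[:405],b]))
delta([.4716,.2470,.13],8.7)
E
```

```text
time_s: 11.1
tool_pos: [0.441, -0.1475, 0.1545]
tool_rot: [-0.004, 0.976, 0.0, 0.218]
ft_force: [0.1, -0.5, 0.4]
finger_gap: 0.0423
gripper_force: 0.0
t [-0.0211  0.3938  0.0355] w [-0.0314  0.4359 -0.1399] rows>= 6.3 t= 11.2 F [-0.5  0.1 -0.1]
```

View pics/v4.png

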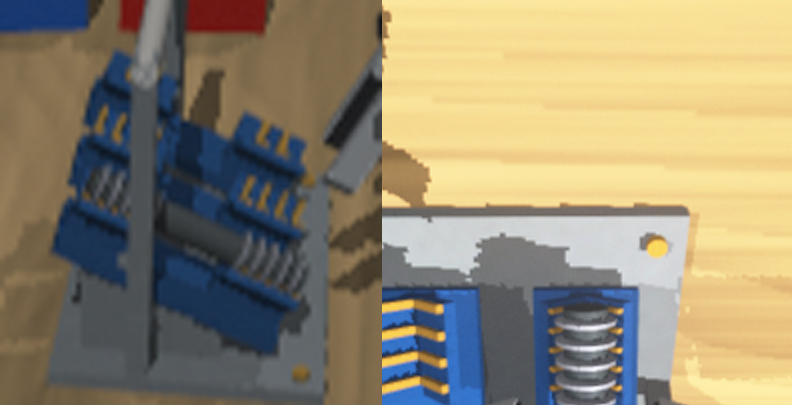

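```bash
python3 -m inch '[{"hand":55,"tx":-0.021,"ty":0.394,"tz":0.0355,"wx":-0.031,"wy":0.436,"wz":-0.14},{"hand":55,"tx":-0.021,"ty":0.394,"tz":0.0355,"wx":-0.031,"wy":0.436,"wz":-0.14},{"hand":55,"tx":-0.021,"ty":0.394,"tz":0.0355,"wx":-0.031,"wy":0.436,"wz":-0.14},{"hand":55,"tx":-0.021,"ty":0.394,"tz":0.0355,"wx":-0.031,"wy":0.436,"wz":-0.14},{"hand":55,"tx":-0.021,"ty":0.394,"tz":0.0355,"wx":-0.031,"wy":0.436,"wz":-0.14},{"hand":55,"tx":-0.021,"ty":0.394,"tz":0.0355,"wx":-0.031,"wy":0.436,"wz":-0.14},{"hand":55,"tx":-0.021,"ty":0.394,"tz":0.0355,"wx":-0.031,"wy":0.436,"wz":-0.14},{"hand":55,"tx":-0.021,"ty":0.394,"tz":0.0355,"wx":-0.031,"wy":0.436,"wz":-0.14},{"hand":55,"tx":-0.021,"ty":0.394,"tz":0.0355,"wx":-0.031,"wy":0.436,"wz":-0.14},{"hand":55,"tx":-0.021,"ty":0.394,"tz":0.0355,"wx":-0.031,"wy":0.436,"wz":-0.14}]'
python3 -c "
from h import *
delta([.4716,.2470,.042],8.7)"
```

```text
time_s: 12.45
tool_pos: [0.4714, 0.2456, 0.1305]
tool_rot: [-0.075, 0.997, -0.001, 0.0]
ft_force: [-0.4, -0.5, 0.1]
finger_gap: 0.0515
gripper_force: 0.0
t [-0.0004  0.0015  0.0885] w [-0.0014  0.0003 -0.0021] rows>= 1.4 t= 12.45 F [-0.4 -0.5  0.1]
```

```bash
python3 -m inch '[{"hand":55,"tx":0,"ty":0.0015,"tz":0.03,"wx":0,"wy":0,"wz":0},{"hand":55,"tx":0,"ty":0.0015,"tz":0.07,"wx":0,"wy":0,"wz":0},{"hand":55,"tx":0,"ty":0.0015,"tz":0.0885,"wx":0,"wy":0,"wz":0},{"hand":55,"tx":0,"ty":0.0015,"tz":0.0885,"wx":0,"wy":0,"wz":0},{"hand":55,"tx":0,"ty":0.0015,"tz":0.0885,"wx":0,"wy":0,"wz":0}]'
python3 -c "
from h import *
delta([.4716,.2470,.042],8.7)"
```

```text
time_s: 13.08
tool_pos: [0.4721, 0.2487, 0.0436]
tool_rot: [-0.076, 0.997, -0.0, 0.001]
ft_force: [0.2, 0.1, 0.6]
finger_gap: 0.0519
gripper_force: 0.0
t [ 0.0007 -0.0016  0.0016] w [-0.0005  0.0029 -0.0002] rows>= 0.0 t= 13.07 F [0.2 0.1 0.6]
```

```bash
python3 -m inch '[{"hand":10,"tx":0,"ty":-0.001,"tz":0.001,"wx":0,"wy":0,"wz":0},{"hand":10,"tx":0,"ty":-0.001,"tz":0.001,"wx":0,"wy":0,"wz":0},{"hand":10,"tx":0,"ty":-0.001,"tz":0.001,"wx":0,"wy":0,"wz":0},{"hand":10,"tx":0,"ty":-0.001,"tz":0.001,"wx":0,"wy":0,"wz":0},{"hand":10,"tx":0,"ty":-0.001,"tz":0.001,"wx":0,"wy":0,"wz":0},{"hand":10,"tx":0,"ty":-0.001,"tz":0.001,"wx":0,"wy":0,"wz":0},{"hand":10,"tx":0,"ty":-0.001,"tz":-0.01,"wx":0,"wy":0,"wz":0},{"hand":10,"tx":0,"ty":-0.001,"tz":-0.04,"wx":0,"wy":0,"wz":0},{"hand":10,"tx":0,"ty":-0.001,"tz":-0.09,"wx":0,"wy":0,"wz":0},{"hand":10,"tx":0,"ty":-0.001,"tz":-0.12,"wx":0,"wy":0,"wz":0},{"hand":10,"tx":0,"ty":-0.001,"tz":-0.12,"wx":0,"wy":0,"wz":0}]' 35
sed -i 's/^G=.*/G=dict(fine=(.5268,-.147,.088),medium=(.5279,-.227,.088),coarse=(.5290,-.307,.088))/' h.py
python3 -c "
from h import *
delta([.40,-.227,.155],.8,25)"
```

```text
time_s: 14.45
tool_pos: [0.4724, 0.2482, 0.1648]
tool_rot: [-0.076, 0.997, 0.0, 0.003]
ft_force: [0.0, -0.2, -4.3]
finger_gap: 0.0192
gripper_force: 35.0
t [ 0.1436 -0.4588  0.0089] w [ 0.0307 -0.4298  0.1359] rows>= 7.7 t= 14.45 F [ 0.  -0.2 -4.3]
```

```bash
python3 -m inch '[{"hand":10,"tx":0.06,"ty":-0.04,"tz":0,"wx":0,"wy":0,"wz":0},{"hand":10,"tx":0.144,"ty":-0.459,"tz":0.009,"wx":0.031,"wy":-0.43,"wz":0.136},{"hand":10,"tx":0.144,"ty":-0.459,"tz":0.009,"wx":0.031,"wy":-0.43,"wz":0.136},{"hand":10,"tx":0.144,"ty":-0.459,"tz":0.009,"wx":0.031,"wy":-0.43,"wz":0.136},{"hand":10,"tx":0.144,"ty":-0.459,"tz":0.009,"wx":0.031,"wy":-0.43,"wz":0.136},{"hand":10,"tx":0.144,"ty":-0.459,"tz":0.009,"wx":0.031,"wy":-0.43,"wz":0.136},{"hand":10,"tx":0.144,"ty":-0.459,"tz":0.009,"wx":0.031,"wy":-0.43,"wz":0.136},{"hand":10,"tx":0.144,"ty":-0.459,"tz":0.009,"wx":0.031,"wy":-0.43,"wz":0.136},{"hand":10,"tx":0.144,"ty":-0.459,"tz":0.009,"wx":0.031,"wy":-0.43,"wz":0.136},{"hand":10,"tx":0.144,"ty":-0.459,"tz":0.009,"wx":0.031,"wy":-0.43,"wz":0.136},{"hand":10,"tx":0.144,"ty":-0.459,"tz":0.009,"wx":0.031,"wy":-0.43,"wz":0.136},{"hand":10,"tx":0.144,"ty":-0.459,"tz":0.009,"wx":0.031,"wy":-0.43,"wz":0.136}]'
python3 -c "
from h import *
dg('medium',.04)"
```

```text
time_s: 15.95
tool_pos: [0.3984, -0.2263, 0.1532]
tool_rot: [-0.008, 0.977, 0.001, 0.214]
ft_force: [-1.0, 0.9, -3.6]
finger_gap: 0.019
gripper_force: 35.0
t [-0.0902 -0.0027  0.0753] w [-0.0011 -0.0055  0.0031] rows>= 1.9 t= 15.95 F [-1.   0.9 -3.6]
```

```bash
python3 -m inch '[{"hand":10,"tx":-0.045,"ty":-0.002,"tz":0.02,"wx":0,"wy":-0.005,"wz":0.003},{"hand":10,"tx":-0.09,"ty":-0.002,"tz":0.06,"wx":0,"wy":-0.005,"wz":0.003},{"hand":10,"tx":-0.09,"ty":-0.002,"tz":0.075,"wx":0,"wy":-0.005,"wz":0.003},{"hand":10,"tx":-0.09,"ty":-0.002,"tz":0.075,"wx":0,"wy":-0.005,"wz":0.003},{"hand":10,"tx":-0.09,"ty":-0.002,"tz":0.075,"wx":0,"wy":-0.005,"wz":0.003}]'
python3 - <<'E'
from h import *
dg('medium',0)
E
```

```text
time_s: 16.58
tool_pos: [0.5108, -0.2282, 0.1234]
tool_rot: [-0.006, 0.976, 0.0, 0.216]
ft_force: [0.9, -0.2, -3.1]
finger_gap: 0.0188
gripper_force: 35.0
t [-0.0005  0.001   0.0413] w [-0.0027  0.0001 -0.002 ] rows>= 0.7 t= 16.57 F [ 0.9 -0.2 -3.1]
```

```bash
python3 -m inch '[{"hand":10,"tx":0,"ty":0.001,"tz":0.015,"wx":0,"wy":0,"wz":0},{"hand":10,"tx":0,"ty":0.001,"tz":0.028,"wx":0,"wy":0,"wz":0},{"hand":10,"tx":0,"ty":0.001,"tz":0.034,"wx":0,"wy":0,"wz":0},{"hand":10,"tx":0,"ty":0.001,"tz":0.038,"wx":0,"wy":0,"wz":0},{"hand":10,"tx":0,"ty":0.001,"tz":0.038,"wx":0,"wy":0,"wz":0}]'
python3 - <<'E'
from h import *
dg('medium',0)
E
```

```text
time_s: 17.2
tool_pos: [0.5273, -0.2272, 0.088]
tool_rot: [-0.005, 0.976, 0.001, 0.216]
ft_force: [1.2, 0.0, -3.1]
finger_gap: 0.0192
gripper_force: 35.0
t [-0.0006  0.0002  0.0023] w [-0.0018 -0.0009 -0.0024] rows>= 0.0 t= 17.2 F [ 1.2  0.  -3.1]
```

```bash
python3 -m inch '[{"hand":10,"tx":0,"ty":0,"tz":0.0015,"wx":0,"wy":0,"wz":0},{"hand":10,"tx":0,"ty":0,"tz":0.003,"wx":0,"wy":0,"wz":0},{"hand":10,"tx":0,"ty":0,"tz":0.003,"wx":0,"wy":0,"wz":0}]'
python3 - <<'E'
from h import *
dg('medium',0)
E
```

```text
time_s: 17.58
tool_pos: [0.5286, -0.2272, 0.0857]
tool_rot: [-0.005, 0.976, 0.001, 0.216]
ft_force: [-0.8, -0.2, -2.7]
finger_gap: 0.0189
gripper_force: 35.0
t [-0.0003  0.0002 -0.0004] w [-0.0023 -0.0003 -0.0022] rows>= 0.0 t= 17.57 F [-0.8 -0.2 -2.7]
```

```bash
python3 -m inch '[{"hand":10,"tx":0,"ty":0,"tz":0.001,"wx":0,"wy":0,"wz":0},{"hand":10,"tx":0,"ty":0,"tz":0.0015,"wx":0,"wy":0,"wz":0},{"hand":10,"tx":0,"ty":0,"tz":0.0015,"wx":0,"wy":0,"wz":0}]'
python3 - <<'E'
from h import *
dg('medium',0)
E
```

```text
time_s: 17.95
tool_pos: [0.5292, -0.2274, 0.0852]
tool_rot: [-0.006, 0.976, 0.0, 0.216]
ft_force: [-4.8, 1.1, 2.2]
finger_gap: 0.0192
gripper_force: 35.0
t [-0.0001  0.0004 -0.0011] w [-0.0027 -0.0002 -0.0016] rows>= 0.0 t= 17.95 F [-4.8  1.1  2.2]
```

```bash
python3 -m inch '[{"hand":45,"tx":0,"ty":0,"tz":-0.0005,"wx":0,"wy":0,"wz":0},{"hand":45,"tx":0,"ty":0,"tz":-0.0005,"wx":0,"wy":0,"wz":0},{"hand":45,"tx":0,"ty":0,"tz":-0.0005,"wx":0,"wy":0,"wz":0},{"hand":45,"tx":0,"ty":0,"tz":-0.02,"wx":0,"wy":0,"wz":0},{"hand":45,"tx":0,"ty":0,"tz":-0.05,"wx":0,"wy":0,"wz":0},{"hand":45,"tx":0.04,"ty":0,"tz":-0.09,"wx":0,"wy":0,"wz":0},{"hand":45,"tx":0.05,"ty":0,"tz":-0.10,"wx":0,"wy":0,"wz":0},{"hand":45,"tx":0.05,"ty":0,"tz":-0.10,"wx":0,"wy":0,"wz":0}]'
python3 - <<'E'
from h import *
delta([.482,.1678,.13],8.7)
E
```

```text
time_s: 18.95
tool_pos: [0.4417, -0.2286, 0.1544]
tool_rot: [-0.005, 0.976, 0.0, 0.217]
ft_force: [-0.2, -0.3, -0.2]
finger_gap: 0.0427
gripper_force: 0.0
t [-0.0299  0.3961  0.04  ] w [-0.0332  0.4367 -0.1398] rows>= 6.4 t= 18.95 F [-0.2 -0.3 -0.2]
```

```bash
python3 -m inch '[{"hand":55,"tx":-0.03,"ty":0.396,"tz":0.04,"wx":-0.033,"wy":0.436,"wz":-0.14},{"hand":55,"tx":-0.03,"ty":0.396,"tz":0.04,"wx":-0.033,"wy":0.436,"wz":-0.14},{"hand":55,"tx":-0.03,"ty":0.396,"tz":0.04,"wx":-0.033,"wy":0.436,"wz":-0.14},{"hand":55,"tx":-0.03,"ty":0.396,"tz":0.04,"wx":-0.033,"wy":0.436,"wz":-0.14},{"hand":55,"tx":-0.03,"ty":0.396,"tz":0.04,"wx":-0.033,"wy":0.436,"wz":-0.14},{"hand":55,"tx":-0.03,"ty":0.396,"tz":0.04,"wx":-0.033,"wy":0.436,"wz":-0.14},{"hand":55,"tx":-0.03,"ty":0.396,"tz":0.04,"wx":-0.033,"wy":0.436,"wz":-0.14},{"hand":55,"tx":-0.03,"ty":0.396,"tz":0.04,"wx":-0.033,"wy":0.436,"wz":-0.14},{"hand":55,"tx":-0.03,"ty":0.396,"tz":0.04,"wx":-0.033,"wy":0.436,"wz":-0.14},{"hand":55,"tx":-0.03,"ty":0.396,"tz":0.04,"wx":-0.033,"wy":0.436,"wz":-0.14}]'
python3 -c "
from h import *
delta([.482,.1678,.042],8.7)"
```

```text
time_s: 20.2
tool_pos: [0.4816, 0.1673, 0.1296]
tool_rot: [-0.076, 0.997, 0.0, -0.001]
ft_force: [0.5, -0.6, 0.2]
finger_gap: 0.0515
gripper_force: 0.0
t [-0.0005  0.0004  0.0876] w [ 0.0007 -0.001   0.0001] rows>= 1.4 t= 20.2 F [ 0.5 -0.6  0.2]
```

```bash
python3 -m inch '[{"hand":55,"tx":0,"ty":0.0005,"tz":0.03,"wx":0,"wy":0,"wz":0},{"hand":55,"tx":0,"ty":0.0005,"tz":0.07,"wx":0,"wy":0,"wz":0},{"hand":55,"tx":0,"ty":0.0005,"tz":0.088,"wx":0,"wy":0,"wz":0},{"hand":55,"tx":0,"ty":0.0005,"tz":0.088,"wx":0,"wy":0,"wz":0},{"hand":55,"tx":0,"ty":0.0005,"tz":0.088,"wx":0,"wy":0,"wz":0}]'
python3 -c "
from h import *
delta([.482,.1678,.042],8.7)"
```

```text
time_s: 20.82
tool_pos: [0.4825, 0.1689, 0.0434]
tool_rot: [-0.076, 0.997, 0.001, 0.001]
ft_force: [0.2, -0.1, -0.1]
finger_gap: 0.0518
gripper_force: 0.0
t [ 0.0007 -0.001   0.0014] w [0.0011 0.002  0.0013] rows>= 0.0 t= 20.82 F [ 0.2 -0.1 -0.1]
```

```bash
python3 -m inch '[{"hand":10,"tx":0,"ty":-0.001,"tz":0.001,"wx":0,"wy":0,"wz":0},{"hand":10,"tx":0,"ty":-0.001,"tz":0.001,"wx":0,"wy":0,"wz":0},{"hand":10,"tx":0,"ty":-0.001,"tz":0.001,"wx":0,"wy":0,"wz":0},{"hand":10,"tx":0,"ty":-0.001,"tz":0.001,"wx":0,"wy":0,"wz":0},{"hand":10,"tx":0,"ty":-0.001,"tz":0.001,"wx":0,"wy":0,"wz":0},{"hand":10,"tx":0,"ty":-0.001,"tz":0.001,"wx":0,"wy":0,"wz":0},{"hand":10,"tx":0,"ty":-0.001,"tz":-0.01,"wx":0,"wy":0,"wz":0},{"hand":10,"tx":0,"ty":-0.001,"tz":-0.04,"wx":0,"wy":0,"wz":0},{"hand":10,"tx":0,"ty":-0.001,"tz":-0.09,"wx":0,"wy":0,"wz":0},{"hand":10,"tx":0,"ty":-0.001,"tz":-0.12,"wx":0,"wy":0,"wz":0},{"hand":10,"tx":0,"ty":-0.001,"tz":-0.12,"wx":0,"wy":0,"wz":0}]' 35
python3 -c "
from h import *
delta([.39,-.307,.155],.8,25)"
```

```text
time_s: 22.2
tool_pos: [0.483, 0.1679, 0.1646]
tool_rot: [-0.077, 0.997, 0.001, 0.002]
ft_force: [-0.1, 0.7, -3.5]
finger_gap: 0.019
gripper_force: 35.0
t [ 0.1646 -0.4551  0.0084] w [ 0.0316 -0.4307  0.1371] rows>= 7.7 t= 22.2 F [-0.1  0.7 -3.5]
```

```bash
python3 -m inch '[{"hand":10,"tx":0.06,"ty":-0.02,"tz":0,"wx":0,"wy":0,"wz":0},{"hand":10,"tx":0.11,"ty":-0.06,"tz":0,"wx":0,"wy":0,"wz":0},{"hand":10,"tx":0.165,"ty":-0.455,"tz":0.008,"wx":0.032,"wy":-0.431,"wz":0.137},{"hand":10,"tx":0.165,"ty":-0.455,"tz":0.008,"wx":0.032,"wy":-0.431,"wz":0.137},{"hand":10,"tx":0.165,"ty":-0.455,"tz":0.008,"wx":0.032,"wy":-0.431,"wz":0.137},{"hand":10,"tx":0.165,"ty":-0.455,"tz":0.008,"wx":0.032,"wy":-0.431,"wz":0.137},{"hand":10,"tx":0.165,"ty":-0.455,"tz":0.008,"wx":0.032,"wy":-0.431,"wz":0.137},{"hand":10,"tx":0.165,"ty":-0.455,"tz":0.008,"wx":0.032,"wy":-0.431,"wz":0.137},{"hand":10,"tx":0.165,"ty":-0.455,"tz":0.008,"wx":0.032,"wy":-0.431,"wz":0.137},{"hand":10,"tx":0.165,"ty":-0.455,"tz":0.008,"wx":0.032,"wy":-0.431,"wz":0.137},{"hand":10,"tx":0.165,"ty":-0.455,"tz":0.008,"wx":0.032,"wy":-0.431,"wz":0.137},{"hand":10,"tx":0.165,"ty":-0.455,"tz":0.008,"wx":0.032,"wy":-0.431,"wz":0.137},{"hand":10,"tx":0.165,"ty":-0.455,"tz":0.008,"wx":0.032,"wy":-0.431,"wz":0.137}]'
python3 -c "
from h import *
dg('coarse',.04)"
```

```text
time_s: 23.82
tool_pos: [0.4058, -0.2916, 0.1603]
tool_rot: [0.007, 0.979, -0.005, 0.202]
ft_force: [-0.1, -0.4, -3.5]
finger_gap: 0.0191
gripper_force: 35.0
t [-0.0836 -0.0137  0.0774] w [-0.0184 -0.0291 -0.0241] rows>= 1.8 t= 23.82 F [-0.1 -0.4 -3.5]
```

```bash
python3 -m inch '[{"hand":10,"tx":0,"ty":-0.0135,"tz":0.005,"wx":-0.018,"wy":-0.029,"wz":-0.024},{"hand":10,"tx":0,"ty":-0.0135,"tz":0.005,"wx":-0.018,"wy":-0.029,"wz":-0.024},{"hand":10,"tx":0,"ty":-0.0135,"tz":0.005,"wx":-0.018,"wy":-0.029,"wz":-0.024}]'
python3 -c "
from h import *
dg('coarse',.04)"
```

```text
time_s: 24.2
tool_pos: [0.4198, -0.296, 0.1607]
tool_rot: [0.004, 0.978, -0.003, 0.208]
ft_force: [-0.2, 0.5, -3.4]
finger_gap: 0.0192
gripper_force: 35.0
t [-0.0696 -0.0103  0.0729] w [-0.0128 -0.0173 -0.019 ] rows>= 1.6 t= 24.2 F [-0.2  0.5 -3.4]
```

```bash
python3 -c "
from station import status
import numpy as np
s=status.state();print(s['joint_pos'].round(3) if hasattr(s['joint_pos'],'round') else s['joint_pos'])"
```

```text
[-0.941 -0.2    1.824  0.347  1.273 -2.566]
```

```bash
python3 -m inch '[{"hand":10,"tx":-0.04,"ty":-0.01,"tz":0.02,"wx":-0.013,"wy":-0.017,"wz":-0.019},{"hand":10,"tx":-0.07,"ty":-0.01,"tz":0.055,"wx":-0.013,"wy":-0.017,"wz":-0.019},{"hand":10,"tx":-0.07,"ty":-0.01,"tz":0.073,"wx":-0.013,"wy":-0.017,"wz":-0.019},{"hand":10,"tx":-0.07,"ty":-0.01,"tz":0.073,"wx":-0.013,"wy":-0.017,"wz":-0.019},{"hand":10,"tx":-0.07,"ty":-0.01,"tz":0.073,"wx":-0.013,"wy":-0.017,"wz":-0.019}]'
python3 -c "
from h import *
dg('coarse',.0)
from station import status
print(status.state()['joint_pos'])"
```

```text
time_s: 24.82
tool_pos: [0.5127, -0.3073, 0.123]
tool_rot: [-0.006, 0.976, 0.001, 0.217]
ft_force: [0.1, -1.0, -3.1]
finger_gap: 0.019
gripper_force: 35.0
t [0.     0.0001 0.0406] w [-0.0007  0.0002 -0.0007] rows>= 0.7 t= 24.82 F [ 0.1 -1.  -3.1]
[-0.81102241  0.0035284   1.72134501  0.34930939  1.13393601 -2.49862526]
```

```bash
python3 -m inch '[{"hand":10,"tx":0,"ty":0,"tz":0.015,"wx":0,"wy":0,"wz":0},{"hand":10,"tx":0,"ty":0,"tz":0.028,"wx":0,"wy":0,"wz":0},{"hand":10,"tx":0,"ty":0,"tz":0.034,"wx":0,"wy":0,"wz":0},{"hand":10,"tx":0,"ty":0,"tz":0.038,"wx":0,"wy":0,"wz":0},{"hand":10,"tx":0,"ty":0,"tz":0.038,"wx":0,"wy":0,"wz":0}]'
python3 - <<'E'
from h import *
dg('coarse',0)
E
```

```text
time_s: 25.45
tool_pos: [0.5294, -0.3067, 0.0879]
tool_rot: [-0.007, 0.976, 0.002, 0.216]
ft_force: [0.7, 0.4, -3.2]
finger_gap: 0.0189
gripper_force: 35.0
t [ 0.0003 -0.0003  0.0017] w [ 0.0002 -0.0002 -0.0003] rows>= 0.0 t= 25.45 F [ 0.7  0.4 -3.2]
```

```bash
python3 -m inch '[{"hand":10,"tx":0,"ty":0,"tz":0.0015,"wx":0,"wy":0,"wz":0},{"hand":10,"tx":0,"ty":0,"tz":0.003,"wx":0,"wy":0,"wz":0},{"hand":10,"tx":0,"ty":0,"tz":0.003,"wx":0,"wy":0,"wz":0}]'
python3 - <<'E'
from h import *
dg('coarse',0)
E
```

```text
time_s: 25.82
tool_pos: [0.5308, -0.3071, 0.0859]
tool_rot: [-0.007, 0.976, 0.001, 0.217]
ft_force: [0.6, 0.3, -2.8]
finger_gap: 0.019
gripper_force: 35.0
t [ 0.0008  0.0001 -0.0006] w [-0.0008  0.0008 -0.0001] rows>= 0.0 t= 25.82 F [ 0.6  0.3 -2.8]
```

```bash
python3 -m inch '[{"hand":10,"tx":0,"ty":0,"tz":0.001,"wx":0,"wy":0,"wz":0},{"hand":10,"tx":0,"ty":0,"tz":0.002,"wx":0,"wy":0,"wz":0},{"hand":10,"tx":0,"ty":0,"tz":0.002,"wx":0,"wy":0,"wz":0}]'
python3 - <<'E'
from h import *
dg('coarse',0)
E
```

```text
time_s: 26.2
tool_pos: [0.5312, -0.3073, 0.0854]
tool_rot: [-0.007, 0.976, 0.001, 0.217]
ft_force: [-6.5, 1.3, 5.3]
finger_gap: 0.0191
gripper_force: 35.0
t [ 0.0009  0.0003 -0.0012] w [-0.0013  0.0003  0.0008] rows>= 0.0 t= 26.2 F [-6.5  1.3  5.3]
```

```bash
python3 -m inch '[{"hand":45,"tx":0,"ty":0,"tz":-0.0005,"wx":0,"wy":0,"wz":0},{"hand":45,"tx":0,"ty":0,"tz":-0.0005,"wx":0,"wy":0,"wz":0},{"hand":45,"tx":0,"ty":0,"tz":-0.0005,"wx":0,"wy":0,"wz":0},{"hand":45,"tx":0,"ty":0,"tz":-0.02,"wx":0,"wy":0,"wz":0},{"hand":45,"tx":0,"ty":0,"tz":-0.05,"wx":0,"wy":0,"wz":0},{"hand":45,"tx":0,"ty":0,"tz":-0.10,"wx":0,"wy":0,"wz":0},{"hand":45,"tx":0,"ty":0,"tz":-0.16,"wx":0,"wy":0,"wz":0},{"hand":45,"tx":0,"ty":0,"tz":-0.2,"wx":0,"wy":0,"wz":0},{"hand":45,"tx":0,"ty":0,"tz":-0.2,"wx":0,"wy":0,"wz":0}]'
python3 - <<'E'
from h import *
delta([.50,-.228,.30],.8)
E
```

```text
time_s: 27.32
tool_pos: [0.4475, -0.3095, 0.2699]
tool_rot: [-0.007, 0.976, -0.002, 0.219]
ft_force: [0.5, -0.8, 0.7]
finger_gap: 0.0425
gripper_force: 0.0
t [-0.0615  0.0806 -0.0049] w [-7.300e-03  4.423e-01 -1.000e-04] rows>= 2.4 t= 27.32 F [ 0.5 -0.8  0.7]
```

```bash
python3 -m inch '[{"hand":45,"tx":-0.0615,"ty":0.08,"tz":-0.005,"wx":-0.007,"wy":0.442,"wz":0},{"hand":45,"tx":-0.0615,"ty":0.08,"tz":-0.005,"wx":-0.007,"wy":0.442,"wz":0},{"hand":45,"tx":-0.0615,"ty":0.08,"tz":-0.005,"wx":-0.007,"wy":0.442,"wz":0},{"hand":45,"tx":-0.0615,"ty":0.08,"tz":-0.005,"wx":-0.007,"wy":0.442,"wz":0},{"hand":45,"tx":-0.0615,"ty":0.08,"tz":-0.005,"wx":-0.007,"wy":0.442,"wz":0},{"hand":45,"tx":-0.0615,"ty":0.08,"tz":-0.005,"wx":-0.007,"wy":0.442,"wz":0},{"hand":45,"tx":-0.0615,"ty":0.08,"tz":-0.005,"wx":-0.007,"wy":0.442,"wz":0}]'
python3 - <<'E'
from h import *
from station import optics
o=[]
f=optics.grab_frame("wrist");np.savez("pics/w5.npz",**f)
uv=proj(f,[[.47,-.228,.07]])[0];print(uv)
v=int(np.clip(uv[1],50,330));a=f["pixels"][max(v-45,0):max(v-45,0)+85,150:360]
a=cv2.resize(a,None,fx=3.8,fy=3.8,interpolation=cv2.INTER_CUBIC)
f=optics.grab_frame("side");np.savez("pics/s5.npz",**f)
b=cv2.resize(f["pixels"][118:195,250:330],None,fx=3.5,fy=3.5,interpolation=cv2.INTER_CUBIC)
c=cv2.resize(f["pixels"][120:355,150:345],None,fx=1.14,fy=1.14)
h=269;d=np.zeros((h,798,3),np.uint8);d[:,:280]=b[:h,:280];d[:,300:300+c.shape[1]]=c[:h]
im=np.vstack([a[:,:798],d]);print(im.shape);cv2.imwrite("pics/v5.png",im)
E
```

```text
time_s: 28.2
tool_pos: [0.4987, -0.2277, 0.2958]
tool_rot: [-0.007, 1.0, 0.003, -0.002]
ft_force: [0.1, 0.3, 0.9]
finger_gap: 0.0426
gripper_force: 0.0
[251.79525268 149.11020738]Traceback (most recent call last):
  File "<stdin>", line 11, in <module>
ValueError: could not broadcast input array from shape (268,222,3) into shape (269,222,3)
```

```bash
python3 - <<'E'
from h import *
f=np.load("pics/w5.npz")["pixels"];s=np.load("pics/s5.npz")["pixels"]
a=cv2.resize(f[104:189,150:360],(798,323),interpolation=cv2.INTER_CUBIC)
b=cv2.resize(s[118:195,250:330],(280,268),interpolation=cv2.INTER_CUBIC)
c=cv2.resize(s[120:355,150:345],(222,268))
cv2.imwrite("pics/v5.png",np.vstack([a,np.hstack([b,c,np.zeros((268,296,3),np.uint8)])]))
E
```

```text
(no output)
```

View pics/v5.png

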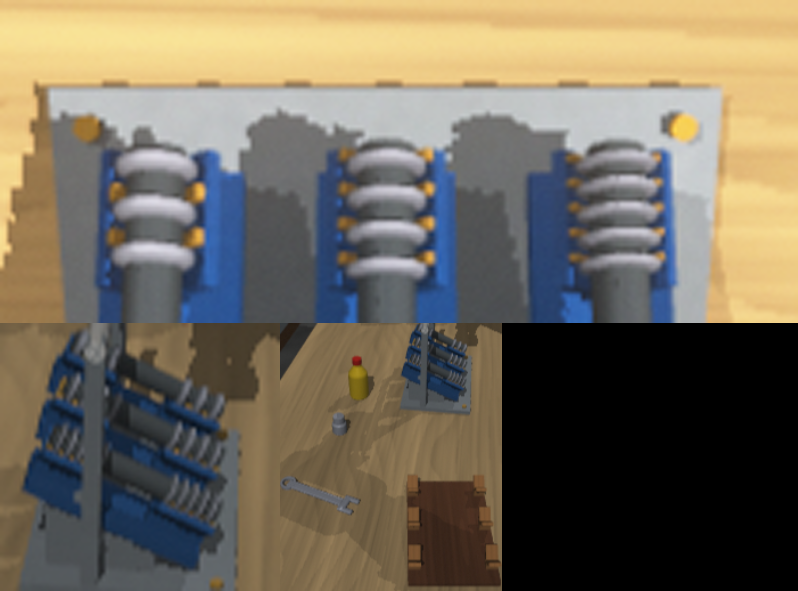

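```bash
python3 - <<'E'
from h import *
from scipy.signal import find_peaks
from scipy.ndimage import map_coordinates
f=np.load("pics/w5.npz");im=f["pixels"];g=cv2.cvtColor(im,cv2.COLOR_BGR2GRAY).astype(float)
hsv=cv2.cvtColor(im,cv2.COLOR_BGR2HSV);brass=cv2.inRange(hsv,(8,110,90),(28,255,255));gray=hsv[...,1]<70
C=Ro.from_euler('ZY',[.8,-25],degrees=True).as_matrix()
from h import G
for n in G:
    O=np.array(G[n])
    def on(u,v,d):
        c,r=ray(f,u,v);k=C[:,2];p=c+r*((O-d*k-c)@k)/(r@k);return C.T@(p-O)
    # shank axis column near s=-15 mm, ridges along that line
    ys=[]
    for s in np.arange(-.024,-.012,.001):
        u,v=proj(f,O+C@[s,0,0])[0];us=np.arange(int(u)-14,int(u)+15);q=us[gray[int(round(v)),us]]
        if len(q)>8: ys.append(on(q.mean(),v,0)[1])
    y=np.median(ys);S=np.arange(-.078,-.022,.0004)
    uv=proj(f,O+(C@np.c_[S,0*S+y,0*S+.014].T).T)
    pr=sum(map_coordinates(g,[uv[:,1],uv[:,0]+d],order=1) for d in(-2,-1,0,1,2));pk,_=find_peaks(pr,prominence=40)
    u0,v0=proj(f,O+C@[-.05,y,0])[0].astype(int)
    sub=np.zeros_like(brass);sub[v0-24:v0+24,u0-19:u0+20]=brass[v0-24:v0+24,u0-19:u0+20]
    m,l,st,ce=cv2.connectedComponentsWithStats(sub)
    t=sorted([[round(1e3*q,1) for q in on(*ce[i],.003)[:2]] for i in range(1,m) if st[i,4]>=3])
    print(n,'y %.4f'%y,'ridges',(1e3*S[pk]).round(1),'teeth',t)
E
```

```text
fine y 0.0000 ridges [-64.8 -55.6 -46.4 -38.4 -29.2] teeth [[np.float64(-80.6), np.float64(23.6)], [np.float64(-69.1), np.float64(-16.0)], [np.float64(-60.4), np.float64(-15.6)], [np.float64(-51.1), np.float64(-15.2)], [np.float64(-42.5), np.float64(-15.8)], [np.float64(-33.3), np.float64(-15.5)]]
medium y -0.0007 ridges [-64.8 -52.  -40.  -27.2] teeth [[np.float64(-71.2), np.float64(-14.9)], [np.float64(-70.7), np.float64(13.3)], [np.float64(-58.6), np.float64(13.2)], [np.float64(-58.5), np.float64(-14.8)], [np.float64(-46.1), np.float64(13.0)], [np.float64(-45.8), np.float64(-15.0)], [np.float64(-33.5), np.float64(-14.7)], [np.float64(-33.4), np.float64(12.9)]]
coarse y -0.0019 ridges [-63.6 -48.  -32.4] teeth [[np.float64(-80.2), np.float64(-25.5)], [np.float64(-57.2), np.float64(-14.5)], [np.float64(-56.9), np.float64(12.7)], [np.float64(-41.2), np.float64(-13.9)], [np.float64(-40.6), np.float64(12.3)]]
```

```bash
python3 -c "
from station import r
print(r.finish_job())"
```

```text
the job is handed in; nothing more can be done
None
```

All three studs lie in their matching gauge plates (fine, medium and coarse), ridges measured midway between the teeth and let go; the wrench, socket and oil bottle were not touched, and the job was handed in at about 28 s of robot time.

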